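# Hang the dial gauge on the sprung hook, dial outward

### The job

Pick up the green dial gauge and hang it by its eye on the hook stand with the dial facing outward, away from the post; set it down and regrasp it if the arm cannot turn it far enough in one go. Thread the eye over the red bulb, press the yellow spring buffer back with the tab, then push the tab down behind the bulb, feel for the brass saddle and press it home on that firmly but gently (about 10 N; 25 N on the hook is too much) and let go, so that it hangs still, clamped by the buffer. Do not knock the stand, do not tip the gauge over, and leave everything else on the bench where it is.

Things in the scene. Friction and masses are not known exactly. Their poses are not given: they have to be found in the camera images.
- gauge: green dial gauge standing upright on the bench at any yaw; origin at the centre of its underside, +z up, +x out of its dial face, y across. 157 mm tall, about 0.3 kg. Foot 40 (x) x 80 mm; body 24 mm thick, 80 mm wide, up to 85 mm; steel dial bezel out to x = +16 mm. Above it a flat white tab, 8 mm thick (x), 44 mm wide, from 85 to 157 mm up, with an eye (hole) through it along x
- gauge_mid (a point): middle of the green gauge, half-way up (78.5 mm above its underside); axes as gauge
- gauge_grip (a point): where to pinch the gauge from above: on the solid part of the white tab above the eye, across its 8 mm thickness, 10 mm below its top edge, 147 mm above its underside. Keep the fingertips at least 12 mm above the eye's upper edge (35 mm below this point). A red stripe crosses the tab on the dial side only. Axes as gauge
- gauge_eye (a point): middle of the upper edge of the eye, 112 mm above the gauge's underside, in mid-thickness of the tab; axes as gauge. The eye is a rectangle 17 mm wide and 20 mm tall, from 92 to 112 mm up. Hung home, this point lies at hook_seat, within 4 mm in height
- gauge_dial (a point): middle of the dial face, 17 mm out (+x) from the gauge's mid-plane, 47 mm above its underside
- stand: the hook stand, fixed to the bench: steel base 100 x 130 x 12 mm, slim post 165 mm tall; origin on the bench under the post, +z up, +x outward (the way the hook points). Nothing on the stand is taller than 175 mm
- hook_seat (a point): nominal seat: middle of the brass saddle, 75 mm outward of the post, 165 mm up; axes as the stand (+x outward). The eye's upper edge must come to rest on the saddle's top, up to 4 mm below or 3 mm above this point. In this frame the bulb's flat back is at x = +4 mm and the free buffer's face at x = 0: the 4 mm between are too few for the 8 mm tab until the buffer is pressed back
- bar: the hook's level steel bar, fixed to the post, 79 mm long (+x outward), 9 mm wide, 5 mm thick; origin on the post's axis at its underside, 155.5 mm up. It carries, right behind the bulb, a small brass saddle (8 x 9 mm) clamped at some height: its top lies anywhere from 4 mm below to 3 mm above hook_seat and is not reported: lower the eye onto it by feel
- hook_tip (a point): outer end of the hook: a red round bulb, 13 mm in diameter, coned to 5 mm at this point, which is 21 mm outward of the seat and 0.5 mm below it. The bulb rises 6 mm above the seat and reaches 7 mm below it, so the eye passes over it with its upper edge 6 to 13 mm above the seat
- buffer (a joint): yellow forked spring buffer (24 mm wide, from 7 mm below to 10 mm above the seat): how far it is pressed back to the post, m; 0 free, 0.007 hard stop. Takes 3 N to start, then 0.3 N per mm. The tab needs 4 to 7 mm to come down behind the bulb; 0.004 with the gauge home, clamped against the bulb. The tab drags on it: it must be pushed down with a few N, it does not drop
- spare_mid (a point): the other dial gauge, same shape but grey body; point at its middle, 78 mm up. Leave it alone
- pot_a_mid (a point): empty black pot, 110 mm wide at the rim, 100 mm tall; point at its middle. Leave it alone
- pot_b_mid (a point): second empty black pot, same size; point at its middle. Leave it alone
- clay_mid (a point): terracotta pot, 90 mm wide, 80 mm tall; point at its middle. Leave it alone
- feed_mid (a point): blue bottle, 64 mm wide, 160 mm tall; point at its middle. Leave it alone
- dibber_mid (a point): wooden dibber with a T handle, 200 mm long, lying down; point at its middle. Leave it alone
- tagbox_mid (a point): small wooden box 90 x 60 x 50 mm; point at its centre. Leave it alone
There are look-alikes about, which are no part of the job. What is shaped like the stand but brown is not meant.

How it is judged (in metres and radians):
On the way, in this order (a step that is already met when the one before it is completed fails the run):
1. the gauge is lifted clear of the bench (height (world z) of gauge above 0.03 m), for 0.1 s.
2. the eye is over the bulb, dial outward, and the tab presses the buffer back by more than 3 mm (value of joint buffer above 0.003 m and x of gauge_eye in the frame of hook_seat between -0.006 and 0.003 m and x of gauge_dial in the frame of hook_seat above 0.008 m and angle between the x axis of gauge and the x axis of stand, either way round below 0.2 rad), for 0.1 s.
3. behind the bulb, the tab is pressed down on the bar's saddle with more than 6 N (contact force between gauge and bar above 6 N and z of gauge_eye in the frame of hook_seat below 0.0045 m and x of gauge_eye in the frame of hook_seat below 0.003 m), for 0.1 s.
At the end, for the whole second after the job is handed in: The gauge hangs at rest, its eye bearing on the saddle (over 0.2 N; eye within 3 mm of the seat along the bar, 5 mm across, -6 to +4.5 mm in height), dial outward within 0.2 rad, upright within 0.12 rad, clamped behind the bulb with the buffer pressed back 2.5 to 6 mm (x of gauge_eye in the frame of hook_seat between -0.003 and 0.003 m and y of gauge_eye in the frame of hook_seat between -0.005 and 0.005 m and z of gauge_eye in the frame of hook_seat between -0.006 and 0.0045 m and contact force between gauge and bar above 0.2 N and x of gauge_dial in the frame of hook_seat above 0.008 m and angle between the x axis of gauge and the x axis of stand, either way round below 0.2 rad and angle between gauge's own z axis and vertical below 0.12 rad and value of joint buffer between 0.0025 and 0.006 m and linear speed of gauge below 0.02 m/s and angular speed of gauge below 0.2 rad/s); the robot touches nothing.
It fails at once if the gauge and the hook stand are strained with more than 25 N (contact force between gauge and stand above 25 N).
It fails at once if the arm or gripper pushes the stand with more than 20 N (contact force between the arm and stand above 20 N).
It fails at once if the gauge is tipped over (angle between gauge's own z axis and vertical above 0.6 rad).
It fails at once if another thing on the bench is moved by more than 25 mm (distance of any of spare_mid, pot_a_mid, pot_b_mid, clay_mid, feed_mid, dibber_mid, tagbox_mid from where it was at the start of the episode above 0.025 m).
It also fails if it takes over 72 s, if anything falls off the work surface, if the arm or the gripper's body presses on something with over 40 N, if the wrist force passes 120 N, or if a joint passes its speed limit or range.

### The arm

A 6-joint arm with a two-finger parallel gripper is mounted at the origin on the work surface. World frame = base frame: x ahead of the robot, y to its left, z up, the work surface at z = 0. Lengths are in mm, angles in rad, forces in N, time in s.
With the tool pointing down it reaches from about 350 to 875 mm from the base axis. Payload 4.2 kg.
Tool frame: the origin (TCP) lies at the very end of the fingers, on their centre line; the grasp point (between the pads) lies 19 mm behind it; z points along the fingers, y is the line along which they close (so a half turn about z gives the same grasp; the last joint's range is limited). The gripper opens to 85 mm and grips with 20 to 120 N. Pads are 22 mm wide; open, the fingers measure 114 mm over their backs; the gripper's body (76 mm by 85 mm) begins 54 mm behind the grasp point. The pads swing forward as they close: fully open they stand 13 mm farther back than shut.
Start: joints at [1.575, 0.385, 0.008, 0, -1.194, -0.259], TCP at [157.501, 604.808, 203.612] pointing down, gripper open.
Joint ranges: [-3.14, 3.14], [-1.21, 2.06], [-1.07, 1.41], [-3.16, 2.05], [-2.99, -0.16], [-3.1, 3.1]. Speed limits (rad/s): [2.79, 2.79, 3.14, 3.14, 3.14, 3.14].

### API

Orientations are given as a unit quaternion [x, y, z, w].
In Python, from bench import read_state, get_image, camera_model, job_done gives the robot as it stands.
- The arm moves only by the shell command python3 -m handwheel 'ROWS'. ROWS is JSON, a list of rows, each a list of 7 numbers: the shift along the tool's x, y, z in m, then the turn, a rotation vector about the tool's x, y, z in rad, then the gripper's target within -1 to 1 (fully open at 1, half-way at 0, shut at -1). In form: [[dx, dy, dz, wx, wy, wz, jaw], ...]. A call has 1 to 10 rows; each row is the pose to reach, as a shift and turn from the pose commanded when the call began, along the tool's axes at that moment; what a row does not reach only later rows make up. A row lasts 1/8 s, in which the tool goes at most 62.5 mm and 10.7 degrees, less where a joint would pass 70% of its speed; a pose out of reach is approached as far as the arm can. A call with a gripper value outside its range is refused whole. The fingers move at their own pace and stop on an object; the grip force is fixed at half the most. Time passes only in rows, so rows that repeat a pose let the fingers close. It gives the time, the measured TCP pose, the force, the opening and the grip force at its end, in the units of the state.
- read_state(): the state, without advancing time (a new reading comes with each control period).
- get_image(name): name is "side" or "top" or "wrist"; returns (picture, depth): 480x640x3 uint8, blue, green, red; 480x640 float32, mm along the optical axis (not along the pixel's ray), 0 where there is no reading.
- camera_model(name): a dict with "K" (3x3 intrinsics, pixels), "rvec" (rotation vector, rad) and "tvec" (3), from world to camera coordinates, as OpenCV has them; the wrist camera has in their place "hand_eye" (4x4, takes a point from camera to tool coordinates, whose origin is the TCP and whose axes are the flange's). Camera axes: x right, y down, z forward; pixel columns grow to the right and rows downward; lengths in mm; the calibration is good to about 2 mm. A picture is of the moment at which its call begins: read the wrist's pose just before it. camera_model takes no time and is no camera call.
- job_done(): hands the job in; it is judged then, once.
The state is a dict: "clock": time; "joints": joint angles; "joint_vel": joint speeds; "joint_efforts": joint torques, N m; "position": TCP position; "ee_rot": TCP orientation; "contact_force": force on the tool from outside, world axes, zero at the start; "wrist_torque": the same for the moment, N m; "gripper_width": finger opening in mm; "grasp_force": force on a finger pad.
Only numpy, scipy, OpenCV 4.12 (cv2) and the standard library are available. Lean on these libraries where they do the work, as an engineer would, in place of code of your own. Each camera call takes 0.05 s, during which the arm holds its last target. There are 200 camera calls.

## Working session

There is one attempt and no reset: what is moved stays moved. The work goes in short steps, Python scripts to look and compute and a shell command to move; the robot and the scene stay as the last step left them, time stands still between calls to the robot, and variables do not carry over. Pictures are saved under pics/ and viewed, at most 10 in all, crops included, and the job is handed in when it is done.

```bash
mkdir -p pics; ls; python3 - <<'E'
from bench import *
import cv2,numpy as np
s=read_state();print(s)
for n in("side","top"):
    im,d=get_image(n);cv2.imwrite(f"pics/{n}0.png",im);np.savez(f"{n}0.npz",im=im,d=d)
    m=camera_model(n);print(n,m)
print(camera_model("wrist"))
E
```

```text
pics
{'clock': 0.0, 'joints': array([ 1.57456308e+00,  3.85547736e-01,  6.60240916e-03, -5.27395025e-04,
       -1.19401147e+00, -2.58594925e-01]), 'joint_vel': array([ 0.00024784, -0.00076519, -0.00012112,  0.00097552, -0.00035656,
        0.00014854]), 'joint_efforts': array([-6.30422733e-05, -3.92282724e+01,  1.88398755e+01,  4.18608651e+00,
       -4.68423881e-03,  4.50082553e-06]), 'position': array([157.36573468, 604.17848921, 202.5136116 ]), 'ee_rot': array([ 9.91880825e-01, -1.27166041e-01, -1.01689246e-04,  1.10301096e-03]), 'contact_force': array([-0.78877197, -0.6790819 ,  0.47111431]), 'wrist_torque': array([-0.01797883,  0.0194064 ,  0.01500409]), 'grasp_force': 0.0, 'gripper_width': 85.09884436859502}
side {'K': array([[609.85797017,   0.        , 320.62153776],
       [  0.        , 609.85797017, 228.17813799],
       [  0.        ,   0.        ,   1.        ]]), 'rvec': array([ 2.02076337, -0.87787367,  0.4507067 ]), 'tvec': array([-375.98585093,  318.54922208, 1313.27779296])}
top {'K': array([[585.24027503,   0.        , 307.79365554],
       [  0.        , 585.24027503, 238.34581926],
       [  0.        ,   0.        ,   1.        ]]), 'rvec': array([ 2.19579781, -2.15610292,  0.08559096]), 'tvec': array([  10.48097311,  539.74964635, 1321.70380296])}
{'K': array([[425.40579864,   0.        , 326.55713756],
       [  0.        , 425.40579864, 235.4171247 ],
       [  0.        ,   0.        ,   1.        ]]), 'hand_eye': array([[ 1.09429215e-03, -9.48364894e-01, -3.17179493e-01,
         8.12542152e+01],
       [ 9.99999331e-01,  9.19107705e-04,  7.01943026e-04,
        -8.38507908e-01],
       [-3.74176007e-04, -3.17180049e-01,  9.48365265e-01,
        -1.70063715e+02],
       [ 0.00000000e+00,  0.00000000e+00,  0.00000000e+00,
         1.00000000e+00]])}
```

View pics/side0.png

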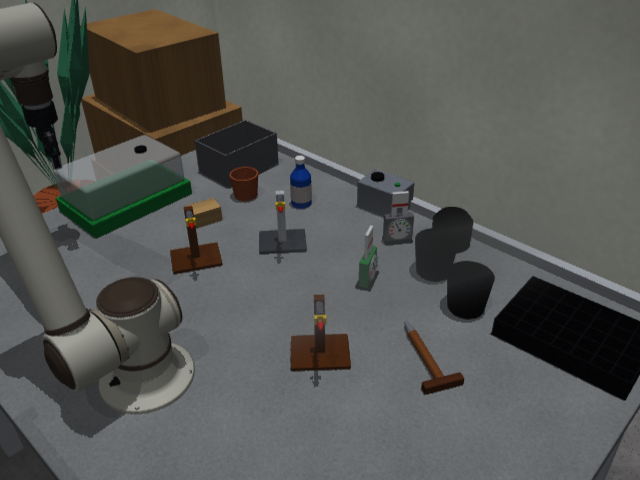

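View pics/top0.png

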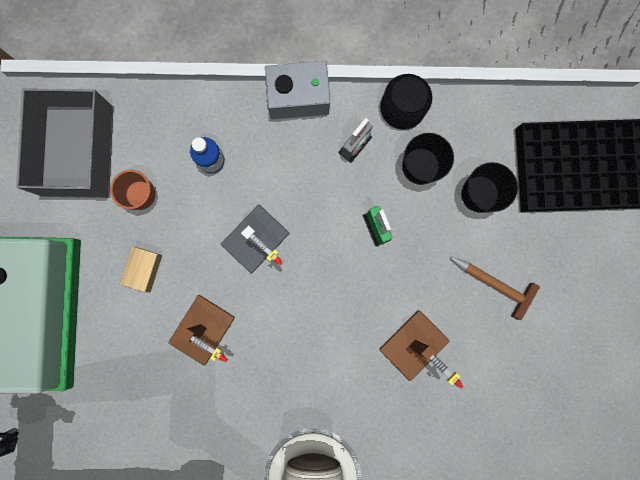

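The side view shows three stands. The grey one is at about (282,225), and the brown ones at (195,240) and (320,340) are decoys. The green gauge is at (369,262), with its dial facing right; the grey spare is at (399,220). In the top view the grey stand is at (255,240), with its bulb at (277,261), and the gauge is at (379,225). I take the steel-grey stand as the target, because the task rules out brown.

```bash
cat >h.py <<'E'
import numpy as np,cv2
from bench import *
from scipy.spatial.transform import Rotation as R
def cam(n,s=None):
    m=camera_model(n);K=m["K"]
    if n=="wrist":
        T=m["hand_eye"];Rt=R.from_quat(s["ee_rot"]).as_matrix()
        return K,Rt@T[:3,:3],Rt@T[:3,3]+s["position"]
    r=cv2.Rodrigues(np.array(m["rvec"]))[0];return K,r.T,-r.T@m["tvec"]
def ray(c,uv):
    K,Rw,o=c;uv=np.atleast_2d(uv).astype(float)
    return o,np.c_[uv,np.ones(len(uv))]@np.linalg.inv(K).T@Rw.T
def onz(c,uv,z):
    o,d=ray(c,uv);return o+d*((z-o[2])/d[:,2])[:,None]
def pts(c,mask,dep):
    v,u=np.nonzero(mask&(dep>0));o,d=ray(c,np.c_[u,v]);return o+d*dep[v,u][:,None]
def rect(p):
    (c,sz,a)=cv2.minAreaRect(p[:,:2].astype(np.float32));return np.round(c,1),np.round(sz,1),round(a,1)
def hsv(im):return cv2.cvtColor(im,cv2.COLOR_BGR2HSV)
def box(sh,x0,y0,x1,y1):
    m=np.zeros(sh[:2],bool);m[y0:y1,x0:x1]=1;return m
E
python3 - <<'E'
from h import *
B={"top":dict(g=(355,195,405,255),s=(210,195,300,280)),"side":dict(g=(350,220,390,295),s=(250,185,310,255))}
for n in B:
    z=np.load(n+"0.npz");im,d=z["im"],z["d"];c=cam(n);H=hsv(im);h,s,v=[H[...,i].astype(int) for i in range(3)]
    g=box(im.shape,*B[n]["g"]);st=box(im.shape,*B[n]["s"])
    gm=g&(h>50)&(h<80)&(s>80);P=pts(c,gm,d);print(n,"green",len(P),P.min(0).round(),P.max(0).round(),rect(P[P[:,2]>75]) if (P[:,2]>75).any() else "")
    W=pts(c,g,d);T=W[W[:,2]>145];print(" tabtop",len(T),T.mean(0).round(1),rect(T),T[:,2].max())
    red=g&((h<8)|(h>172))&(s>120);Q=pts(c,red,d);print(" stripe",len(Q),Q.mean(0).round(1) if len(Q) else "")
    dz=W[(W[:,2]>20)&(W[:,2]<75)];print(" low",rect(dz) if len(dz) else "")
    for nm,mk in dict(red=st&((h<8)|(h>172))&(s>120),yel=st&(h>18)&(h<35)&(s>120)).items():
        Q=pts(c,mk,d);vv,uu=np.nonzero(mk);print(" ",nm,len(Q),np.round([uu.mean(),vv.mean()],1),Q.mean(0).round(1),Q.min(0).round(),Q.max(0).round())
    S=pts(c,st,d);bs=S[(S[:,2]>6)&(S[:,2]<18)];print(" base",rect(bs))
    hi=S[(S[:,2]>150)];print(" hi",len(hi),rect(hi),S[:,2].max().round(1))
    pt=S[(S[:,2]>30)&(S[:,2]<140)];print(" post",rect(pt),pt.mean(0).round(1))
# enlarged crop
a=cv2.imread("pics/side0.png")[180:300,250:420];b=cv2.imread("pics/top0.png")[190:290,215:410]
a=cv2.resize(a,None,fx=3,fy=3,interpolation=3);b=cv2.resize(b,None,fx=2.6,fy=2.3,interpolation=3)
o=np.zeros((600,510,3),np.uint8);o[:360]=a;o[360:590,:b.shape[1]]=b[:, :510];cv2.imwrite("pics/crop0.png",o)
E
```

```text
top green 418 [ 529. -163.   -1.] [ 614. -113.  115.] (array([ 569.4, -138.1]), array([79.4, 24.5]), 22.6)
 tabtop 99 [ 569.2 -137.9  155.8] (array([ 569.5, -138.5]), array([43. ,  8.8]), 24.3) 160.92098447650937
 stripe 0 
 low (array([ 570.1, -140.3]), array([79.1, 29.4]), 23.0)
  red 39 [277.9 260.5] [481.1  80.  159.4] [474.  73.  -0.] [492.  87. 174.]
  yel 49 [271.8 255.1] [491.6  92.2 169.5] [481.  81.   6.] [502. 114. 179.]
 base (array([541.7, 144.2]), array([195.6, 207.4]), 1.8)
 hi 362 (array([509.6, 111.6]), array([105. ,  23.3]), 47.5) 178.8
 post (array([531.9, 138.3]), array([ 1.3, 20.7]), 46.9) [532.  138.3  95.4]
side green 112 [ 531. -167.   62.] [ 611. -129.   90.] (array([ 568.8, -142.8]), array([82.6, 24.1]), 24.4)
 tabtop 65 [ 568.  -143.9  154.1] (array([ 570.5, -141.9]), array([50.9,  9.9]), 24.3) 160.51734311748544
 stripe 0 
 low (array([ 640.7, -115.3]), array([242.6,  30.7]), 23.2)
  red 32 [274.2 205.4] [520.6 147.4 132.1] [472.  67.   4.] [655. 384. 171.]
  yel 53 [279.8 204.5] [500.5  98.5 162.9] [480.  76.  -5.] [676. 317. 179.]
 base (array([625.4, 226.7]), array([360.7, 175.2]), 53.7)
 hi 160 (array([509.6, 107.2]), array([110.9,  21.3]), 47.3) 178.6
 post (array([598.1, 258.2]), array([243.8, 188.4]), 25.8) [634.7 208.3  61.4]
```

View pics/crop0.png

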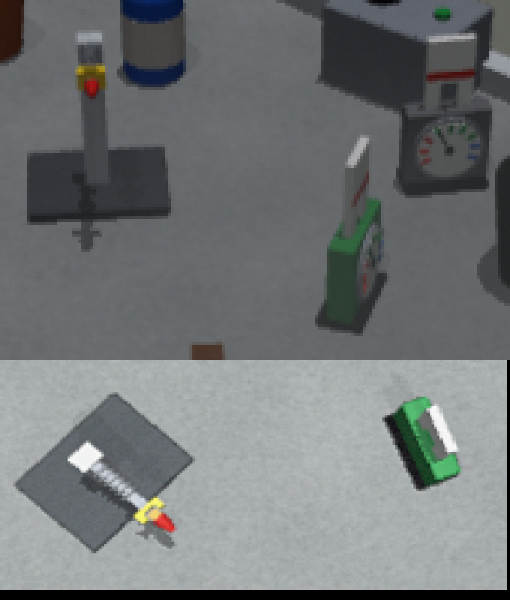

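The crop confirms the steel-grey stand. The green gauge has its dial on the −y side, so its +x points at about −66°, and the hook points at about −132.5°. I'll work out the move to a viewpoint above the gauge.

```bash
cat >>h.py <<'E'
def plan(p,yaw,s=None):
    "shift (m) and turn (rad), tool axes, to TCP p (mm), tool down with tool x at yaw (deg)"
    s=s or read_state();Rc=R.from_quat(s["ee_rot"])
    Rt=R.from_euler("z",yaw,degrees=True)*R.from_euler("x",180,degrees=True)
    print("shift",np.round(Rc.inv().apply(np.array(p)-s["position"])/1e3,4),"turn",np.round((Rc.inv()*Rt).as_rotvec(),4),
      "at",s["position"].round(1),"F",s["contact_force"].round(1),"j",np.degrees(s["joints"]).round(0),"t",s["clock"])
E
python3 - <<'E'
from h import *
plan((157,604,360),-14.6);plan((569,-140,300),24.3)
E
```

```text
shift [-0.0002  0.0007 -0.1573] turn [ 0.0019 -0.0001 -0.0001] at [157.3 604.3 202.7] F [-0.3  0.2 -0.3] j [ 90.  22.   0.  -0. -68. -15.] t 0.1
shift [ 0.5861  0.6166 -0.0961] turn [ 1.80e-03  6.00e-04 -6.79e-01] at [157.3 604.3 202.7] F [-0.3  0.2 -0.3] j [ 90.  22.   0.  -0. -68. -15.] t 0.1
```

```bash
python3 -m handwheel '[[0,0,-0.15,0,0,0,1],[0,0,-0.15,0,0,0,1],[0.05,0.05,-0.15,0,0,0,1],[0.25,0.26,-0.15,0,0,0,1],[0.25,0.26,-0.15,0,0,0,1],[0.25,0.26,-0.15,0,0,0,1],[0.25,0.26,-0.15,0,0,0,1],[0.25,0.26,-0.15,0,0,0,1],[0.42,0.44,-0.13,0,0,-0.35,1],[0.42,0.44,-0.13,0,0,-0.35,1]]'; python3 -m handwheel '[[0.3,0.3,0.05,0,0,-0.6,1],[0.3,0.3,0.05,0,0,-0.6,1],[0.3,0.3,0.05,0,0,-0.6,1],[0.3,0.3,0.05,0,0,-0.6,1]]'; python3 -c "
from h import *
plan((569,-140,300),24.3)"
```

```text
clock: 1.35
position: [385.8, 196.5, 344.9]
ee_rot: [0.999, 0.034, -0.0, -0.0]
contact_force: [0.7, -0.1, -0.2]
gripper_width: 85.4
grasp_force: 0.0
clock: 1.85
position: [551.5, 53.0, 319.1]
ee_rot: [0.945, 0.327, 0.0, -0.0]
contact_force: [0.1, 1.9, 0.1]
gripper_width: 85.4
grasp_force: 0.0
shift [-0.1057  0.1625  0.0191] turn [-3.000e-04 -1.000e-04  2.432e-01] at [551.5  53.  319.1] F [0.1 1.9 0.1] j [ 22.  12.   2.  -0. -81. 106.] t 1.85
```

```bash
python3 -m handwheel '[[-0.106,0.163,0.019,0,0,0.243,1],[-0.106,0.163,0.019,0,0,0.243,1],[-0.106,0.163,0.019,0,0,0.243,1],[-0.106,0.163,0.019,0,0,0.243,1],[-0.106,0.163,0.019,0,0,0.243,1],[-0.106,0.163,0.019,0,0,0.243,1]]'; python3 - <<'E'
from h import *
plan((569,-140,300),24.3)
s=read_state();im,d=get_image("wrist");cv2.imwrite("pics/w1.png",im);np.savez("w1.npz",im=im,d=d)
c=cam("wrist",s);P=pts(c,np.ones(d.shape,bool),d)
T=P[(P[:,2]>150)&(P[:,2]<165)&(np.hypot(P[:,0]-569,P[:,1]+140)<60)]
print("tab",len(T),rect(T),T.mean(0).round(1))
H=hsv(im);m=(H[...,0]>50)&(H[...,0]<80)&(H[...,1]>80);G=pts(c,m,d);G=G[(G[:,2]>78)&(G[:,2]<92)];print("body",len(G),rect(G),G.mean(0).round(1))
E
```

```text
clock: 2.6
position: [567.2, -138.3, 300.7]
ee_rot: [0.978, 0.209, 0.0, -0.0]
contact_force: [0.5, 0.9, -0.1]
gripper_width: 85.5
grasp_force: 0.0
shift [0.0009 0.0023 0.0007] turn [-0.0001 -0.0004 -0.0032] at [ 567.2 -138.3  300.7] F [ 0.5  0.9 -0.1] j [  2.  15.   4.  -0. -79. 112.] t 2.6
tab 610 (array([ 570.4, -138.5]), array([43.7,  8. ]), 22.9) [ 571.2 -138.1  156.7]
body 1504 (array([ 609.3, -226.5]), array([ 79.1, 216.4]), 23.7) [ 576.2 -135.6   84.5]
```

View pics/w1.png

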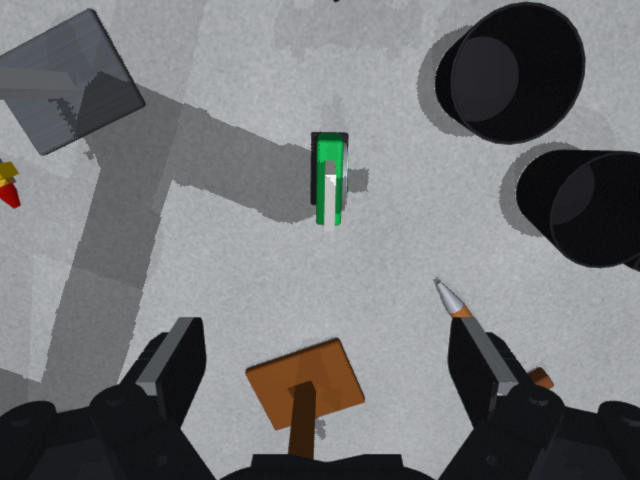

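The tab is at (330,200) between the fingers, aligned with the tool, and the bezel is on the right, which is tool +y. The tab measures 43.7 × 8.0 mm with its top at 156.7 mm, matching the description. I'm descending to grasp it.

```bash
python3 -c "
from h import *
plan((570.4,-138.5,128.5),23.2)"
```

```text
shift [0.0026 0.0016 0.1723] turn [ 0.     -0.0005  0.0164] at [ 567.3 -138.1  300.8] F [-0.4 -0.1 -0.5] j [  2.  15.   4.  -0. -79. 112.] t 2.65
```

```bash
python3 -m handwheel '[[0.0026,0.0016,0.05,0,0,0.016,1],[0.0026,0.0016,0.1,0,0,0.016,1],[0.0026,0.0016,0.14,0,0,0.016,1],[0.0026,0.0016,0.165,0,0,0.016,1],[0.0026,0.0016,0.172,0,0,0.016,0.2],[0.0026,0.0016,0.172,0,0,0.016,-0.3],[0.0026,0.0016,0.172,0,0,0.016,-0.5],[0.0026,0.0016,0.172,0,0,0.016,-0.6]]';python3 -m handwheel '[[0,0,0,0,0,0,-1],[0,0,0,0,0,0,-1],[0,0,0,0,0,0,-1],[0,0,0,0,0,0,-1],[0,0,0,0,0,0,-1],[0,0,0,0,0,0,-1]]'
```

```text
clock: 3.65
position: [570.9, -139.8, 129.8]
ee_rot: [0.98, 0.2, 0.001, 0.0]
contact_force: [-0.7, 0.5, 0.4]
gripper_width: 17.6
grasp_force: 0.0
clock: 4.4
position: [570.8, -139.9, 129.5]
ee_rot: [0.98, 0.2, 0.001, 0.0]
contact_force: [-0.9, 0.5, 5.7]
gripper_width: 0.2
grasp_force: 2.8
```

The opening reads 0.2 mm, not 8 mm, so I'm checking the grasp.

```bash
python3 - <<'E'
from h import *
im,d=get_image("wrist");s_,ds=get_image("side")
a=im[100:480,120:520];b=cv2.resize(s_[200:310,320:430],None,fx=3.45,fy=3.45,interpolation=3)[:380]
cv2.imwrite("pics/g1.png",np.hstack([a,b]));print(read_state()["grasp_force"],read_state()["gripper_width"])
E
```

```text
2.7586961784982122 0.32715209063418205
```

View pics/g1.png

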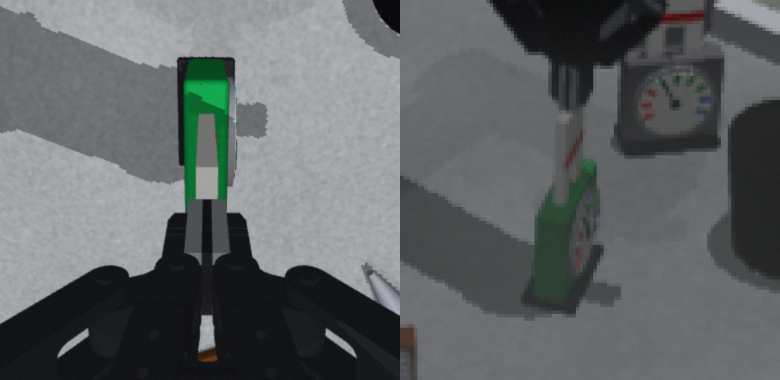

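The tab is not between the fingers. It shows beyond the fingertips, with its white top at about (205,185) in the crop. I'll measure it with depth.

```bash
python3 - <<'E'
from h import *
s=read_state();im,d=get_image("wrist");c=cam("wrist",s)
Ri=R.from_quat(s["ee_rot"]).inv()
for v in range(205,330,8):
    for u in (326,):
        p=pts(c,box(im.shape,u,v,u+1,v+1),d)
        if len(p): print(v,im[v,u],d[v,u].round(1),p[0].round(1),"tool",Ri.apply(p[0]-s["position"]).round(1))
top,dt=get_image("top");P=pts(cam("top"),box(top.shape,340,180,420,260),dt);H=hsv(top)
m=box(top.shape,340,180,420,260)&(H[...,0]>50)&(H[...,0]<80)&(H[...,1]>80);G=pts(cam("top"),m,dt);print(rect(G[G[:,2]>78]) if len(G) else 0, s["position"],s["ee_rot"])
E
```

```text
205 [ 45 102   8] 221.0 [ 595.  -128.6   85. ] tool [26.7 -1.  44.5]
213 [ 58 104  39] 223.5 [ 590.8 -130.4   83.9] tool [22.1 -1.  45.6]
221 [112 113 114] 209.0 [ 590.9 -130.3   99.1] tool [22.2 -1.  30.4]
229 [112 113 114] 196.5 [ 590.9 -130.3  112.3] tool [22.3 -1.  17.2]
237 [112 113 113] 186.6 [ 590.6 -130.4  122.8] tool [21.9 -1.   6.7]
245 [113 113 114] 176.2 [ 590.8 -130.4  133.7] tool [22.1 -1.  -4.2]
253 [111 112 112] 167.6 [ 590.7 -130.4  142.9] tool [ 22.1  -1.  -13.3]
261 [113 113 114] 161.0 [ 590.2 -130.6  150. ] tool [ 21.6  -0.9 -20.5]
269 [161 163 162] 153.8 [ 590.2 -130.6  157.6] tool [ 21.5  -0.9 -28.1]
277 [161 163 163] 156.7 [ 586.5 -132.2  155.8] tool [ 17.5  -0.9 -26.3]
285 [162 163 162] 156.4 [ 584.1 -133.2  157. ] tool [ 14.9  -0.9 -27.5]
293 [162 164 163] 157.7 [ 581.  -134.6  156.7] tool [ 11.5  -0.9 -27.2]
301 [19 15 15] 151.4 [ 581.1 -134.5  163.4] tool [ 11.6  -0.9 -33.9]
309 [20 17 17] 146.5 [ 580.7 -134.7  168.6] tool [ 11.3  -0.9 -39.1]
317 [17 13 15] 141.2 [ 580.8 -134.6  174.2] tool [ 11.3  -0.9 -44.8]
325 [18 15 16] 136.1 [ 580.9 -134.6  179.6] tool [ 11.4  -0.9 -50.1]
(array([ 544.9, -140. ]), array([47. , 29.8]), 68.5) [ 570.78763958 -139.95472449  129.48255825] [9.79699735e-01 2.00468673e-01 7.80760969e-04 3.62521190e-04]
```

The tab's end face is at tool x = 22, as expected. But the finger column at centre only shows above the tab's top, so the fingers seem to have closed above the tab. I'll raise the arm slightly and measure where the fingertips are relative to the TCP.

```bash
python3 -m handwheel '[[0,0,-0.02,0,0,0,-1],[0,0,-0.05,0,0,0,-1],[0,0,-0.05,0,0,0,-1]]'; python3 - <<'E'
from h import *
s=read_state();im,d=get_image("wrist");c=cam("wrist",s);Ri=R.from_quat(s["ee_rot"]).inv()
P=pts(c,np.ones(d.shape,bool),d);T=Ri.apply(P-s["position"]);k=(abs(T[:,0])<14)&(abs(T[:,1])<30)&(T[:,2]>-60)&(T[:,2]<8)
print("finger pts",k.sum(),T[k].min(0).round(1),T[k].max(0).round(1))
t=P[(P[:,2]>150)&(P[:,2]<163)&(np.hypot(P[:,0]-570,P[:,1]+139)<40)];print("tab",len(t),rect(t) if len(t) else 0)
a=im[100:480,120:520];b,ds=get_image("side");b=cv2.resize(b[170:290,320:440],None,fx=3.16,fy=3.16,interpolation=3)
cv2.imwrite("pics/g2.png",np.hstack([a,b[:380]]) if b.shape[0]>=380 else np.hstack([a[:b.shape[0]],b]))
E
```

```text
clock: 4.97
position: [571.4, -140.0, 180.5]
ee_rot: [0.98, 0.2, 0.002, 0.001]
contact_force: [0.0, 0.4, -1.0]
gripper_width: -0.3
grasp_force: 0.0
finger pts 3378 [  5.8 -14.5 -60. ] [ 12.3  12.9 -30.4]
tab 1208 (array([ 573. , -137.4]), array([38.8,  7.6]), 23.3)
```

View pics/g2.png

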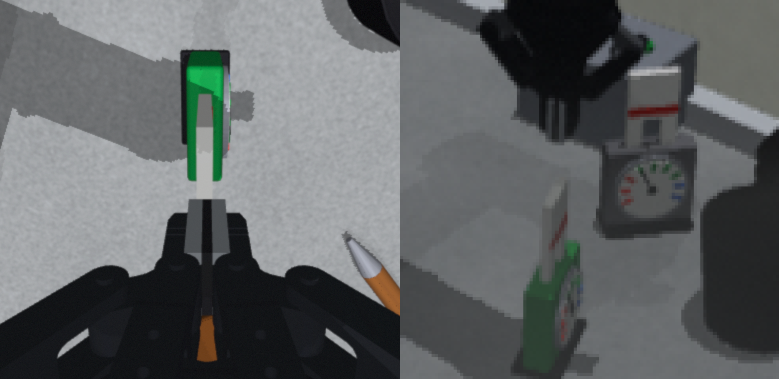

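The fingertips end about 28–30 mm behind the reported TCP, which also explains the contact on the tab's top at a reported z of 129.5. I'll verify this with the independent side camera before relying on it.

```bash
python3 - <<'E'
from h import *
s=read_state();c=cam("side");im,d=get_image("side")
P=pts(c,box(im.shape,340,160,400,235),d);k=np.hypot(P[:,0]-571.4,P[:,1]+140)<22;Q=P[k];Q=Q[Q[:,2]>165]
print("tip z side",np.sort(Q[:,2])[:8].round(1),"TCP",s["position"][2])
ct,(t,dt)=cam("top"),get_image("top");plan((570.6,-138.8,101),23.2)
E
```

```text
tip z side [202.8 208.1 208.2 208.3 208.4 208.9 210.5 210.8] TCP 177.71023811345717
shift [ 0.0018 -0.0002  0.076 ] turn [-0.0015  0.0023 -0.0019] at [ 569.2 -139.7  177. ] F [-1.2 -0.5 -0.7] j [  2.  20.  -7.  -0. -63. 111.] t 5.175
```

Both cameras agree that the real fingertips are about 29 mm behind the reported TCP, so I'll use that offset. I open, go down to a reported z of 100 (tips at about 128.5), and grip.

```bash
python3 -m handwheel '[[0.0015,0,0,0,0,0,1],[0.0015,0,0,0,0,0,1],[0.0015,0,0,0,0,0,1],[0.0015,0,0,0,0,0,1],[0.0015,0,0.03,0,0,0,1],[0.0015,0,0.06,0,0,0,1],[0.0015,0,0.077,0,0,0,1],[0.0015,0,0.077,0,0,0,0],[0.0015,0,0.077,0,0,0,-0.5],[0.0015,0,0.077,0,0,0,-0.6]]';python3 -m handwheel '[[0,0,0,0,0,0,-0.7],[0,0,0,0,0,0,-0.8],[0,0,0,0,0,0,-1],[0,0,0,0,0,0,-1],[0,0,0,0,0,0,-1],[0,0,0,0,0,0,-1]]'
```

```text
clock: 6.42
position: [572.3, -139.3, 102.7]
ee_rot: [0.98, 0.2, 0.001, 0.0]
contact_force: [0.4, 0.3, 0.3]
gripper_width: 32.1
grasp_force: 0.0
clock: 7.18
position: [572.0, -139.3, 102.0]
ee_rot: [0.98, 0.2, 0.0, 0.0]
contact_force: [-1.0, 0.3, 4.7]
gripper_width: 6.9
grasp_force: 60.5
```

Gripped at 60 N, 6.9 mm opening. Next I lift.

```bash
python3 -m handwheel '[[0,0,-0.01,0,0,0,-1],[0,0,-0.03,0,0,0,-1],[0,0,-0.06,0,0,0,-1],[0,0,-0.1,0,0,0,-1],[0,0,-0.12,0,0,0,-1],[0,0,-0.12,0,0,0,-1],[0,0,-0.12,0,0,0,-1]]'; python3 -c "
from h import *
plan((442,37,222),-42.5)"
```

```text
clock: 8.05
position: [570.2, -139.0, 219.4]
ee_rot: [0.98, 0.2, -0.002, -0.001]
contact_force: [0.8, 0.4, -3.8]
gripper_width: 6.7
grasp_force: 59.2
shift [-0.0489 -0.2122 -0.0019] turn [-3.0000e-04  4.4000e-03  1.1446e+00] at [ 570.2 -139.   219.4] F [ 0.8  0.4 -3.8] j [  2.  18.  -3.  -0. -69. 111.] t 8.05
```

```bash
python3 -m handwheel '[[-0.005,-0.021,-0.002,0,0,0.1,-1],[-0.012,-0.053,-0.002,0,0,0.26,-1],[-0.02,-0.085,-0.002,0,0,0.42,-1],[-0.028,-0.12,-0.002,0,0,0.58,-1],[-0.036,-0.152,-0.002,0,0,0.74,-1],[-0.042,-0.18,-0.002,0,0,0.9,-1],[-0.047,-0.202,-0.002,0,0,1.04,-1],[-0.049,-0.212,-0.002,0,0,1.144,-1],[-0.049,-0.212,-0.002,0,0,1.144,-1],[-0.049,-0.212,-0.002,0,0,1.144,-1]]'; python3 -m handwheel '[[0,0,0,0,0,0,-1],[0,0,0,0,0,0,-1]]'; python3 - <<'E'
from h import *
plan((442,37,222),-42.5)
s=read_state();im,d=get_image("wrist");cv2.imwrite("pics/w2.png",im);np.savez("w2.npz",im=im,d=d,p=s["position"],q=s["ee_rot"])
E
```

```text
clock: 9.3
position: [443.0, 36.1, 222.7]
ee_rot: [0.932, -0.361, -0.001, 0.001]
contact_force: [0.0, 0.2, -3.5]
gripper_width: 7.2
grasp_force: 59.3
clock: 9.55
position: [443.4, 36.2, 223.3]
ee_rot: [0.932, -0.362, -0.0, 0.0]
contact_force: [-0.4, -0.6, -3.2]
gripper_width: 6.8
grasp_force: 59.3
shift [-0.0016  0.0003  0.0013] turn [0.0004 0.0002 0.0007] at [443.4  36.2 223.3] F [-0.4 -0.6 -3.2] j [ 26.   3. -21.  -0. -65.  22.] t 9.55
```

View pics/w2.png

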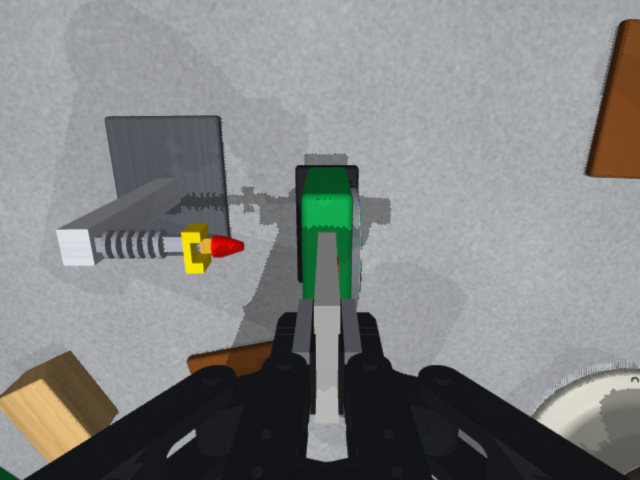

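The hook is at (75–243, 247), pointing right toward the tab, with the bulb at (225,246) and the buffer at (195,248). The held gauge is at (328,250) with its dial on the right, the outward side. I'll measure both in the same camera's tool frame.

```bash
cat >m.py <<'E'
from h import *
def meas(s,im,d,zb=164.5):
    c=cam("wrist",s);Rc=R.from_quat(s["ee_rot"]);Ri=Rc.inv();tl=lambda p:Ri.apply(p-s["position"])
    H=hsv(im);h,sa=H[...,0].astype(int),H[...,1]
    red=((h<6)|(h>174))&(sa>150);yel=(h>22)&(h<34)&(sa>150)
    out={}
    for n,m in(("red",red),("yel",yel)):
        m=m&box(im.shape,0,100,330,400)
        k,l,st,_=cv2.connectedComponentsWithStats(m.astype(np.uint8));i=1+st[1:,4].argmax();m=l==i
        v,u=np.nonzero(m);P=pts(c,m,d);tz=tl(P);out[n]=m
        print(n,st[i],"depth-tool min",tz.min(0).round(1),"max",tz.max(0).round(1),"zworld max",np.percentile(P[:,2],98).round(1))
        if n=="red":
            mid=[(x,v[u==x].min()/2+v[u==x].max()/2) for x in np.unique(u)]
            t=tl(onz(c,np.array(mid),zb));print(" axis y:",t[::4,1].round(1)," x:",t[::4,0].round(1))
            e=tl(onz(c,[(u.max()+.5,mid[-1][1])],zb));print(" tip tool",e.round(1))
        else: print(" centre",tl(onz(c,[(u.mean(),v.mean())],zb+10)).round(1))
    v,u=np.nonzero(d>0);P=pts(c,np.ones(d.shape,bool),d);t=tl(P);col=im[v,u].astype(int)
    k=(abs(t[:,1])<7)&(abs(t[:,0]-22)<3)&(t[:,2]>-20)&(t[:,2]<32);E=t[k]
    if len(E)>20:
        print("tab end n",len(E),"x",np.median(E[:,0]).round(2),"y",E[:,1].min().round(1),E[:,1].max().round(1))
        for b in range(-20,32,10):
            q=E[(E[:,2]>=b)&(E[:,2]<b+10)]
            if len(q)>8:print("  z",b,"x",np.median(q[:,0]).round(2),"ymid",((np.percentile(q[:,1],2)+np.percentile(q[:,1],98))/2).round(2))
    g=(H[...,0][v,u]>50)&(H[...,0][v,u]<80)&(sa[v,u]>80)&(abs(t[:,1])<20)&(t[:,2]>20)&(t[:,2]<50)
    G=t[g];print("body",G.min(0).round(1),G.max(0).round(1)," end x",np.percentile(G[:,0],98).round(1),"top z",np.percentile(G[:,2],3).round(1))
    hk=P[(P[:,2]>150)&(P[:,2]<185)];th=tl(hk);k=(th[:,1]<-30)&(abs(th[:,0]-20)<40)
    print("hook rect",rect(th[k]),"y",th[k][:,1].min().round(1),th[k][:,1].max().round(1))
E
python3 - <<'E'
from m import *
z=np.load("w2.npz");s=dict(position=z["p"],ee_rot=z["q"]);meas(s,z["im"],z["d"])
E
```

```text
red [211 235  33  22 525] depth-tool min [ -65.8 -111.4   51.3] max [  4.3 -48.1 212.2] zworld max 171.2
 axis y: [-66.9 -64.2 -61.9 -59.6 -57.3 -55.1 -52.8 -50.5 -48.2]  x: [-6.9 -2.  -2.  -2.  -1.7 -2.  -2.  -1.7 -2. ]
 tip tool [[ -2.  -47.9  58.8]]
yel [ 181  223   30   50 1043] depth-tool min [ -64.6 -138.    46.2] max [ 10.2 -68.3 211.8] zworld max 176.0
 centre [[  0.4 -72.7  48.8]]
tab end n 919 x 20.16 y -6.8 6.7
  z -20 x 20.01 ymid -0.35
  z -10 x 19.99 ymid -0.48
  z 0 x 20.01 ymid -0.49
  z 10 x 21.58 ymid -0.04
body [-16.6 -12.5  20. ] [38.4 17.  50. ]  end x 38.2 top z 20.2
hook rect (array([  -2.4, -101.2]), array([106.1,  24.6]), 89.4) y -154.3 -48.1
```

The gauge centre is at tool x ≈ −1.95 and the hook axis is at −2.0, with a yaw error of about 0.6°, so they are already lined up laterally. The tip is 47.5 mm away, so the seat is about 68.5 mm away along −y. Bulb top measures 171.2 and buffer top 176, both as given. Now I lower to threading height and check the gauge's height in the hand.

```bash
python3 -m handwheel '[[0,0,0.015,0,0,0,-1],[0,0,0.035,0,0,0,-1],[0,-0.005,0.052,0,0,0,-1],[0,-0.01,0.0585,0,0,0,-1],[0,-0.01,0.0585,0,0,0,-1],[0,-0.01,0.0585,0,0,0,-1]]'; python3 - <<'E'
from m import *
s=read_state();im,d=get_image("wrist");np.savez("w3.npz",im=im,d=d,p=s["position"],q=s["ee_rot"]);meas(s,im,d)
c=cam("wrist",s);H=hsv(im);g=(H[...,0]>50)&(H[...,0]<80)&(H[...,1]>80)&box(im.shape,250,100,400,400);P=pts(c,g,d)
t=R.from_quat(s["ee_rot"]).inv().apply(P-s["position"]);k=(t[:,0]>23)&(t[:,0]<36)&(abs(t[:,1])<9)&(t[:,2]<40);print("body top: tool z",np.median(t[k,2]).round(2),"world z",np.median(P[k,2]).round(2),"n",k.sum())
print(s["position"],s["contact_force"],s["clock"],R.from_quat(s["ee_rot"]).as_euler("xyz",True).round(2))
# side view: white tab top
im2,d2=get_image("side");c2=cam("side");H2=hsv(im2);g=(H2[...,0]>50)&(H2[...,0]<80)&(H2[...,1]>80);Q=pts(c2,g,d2);Q=Q[np.hypot(Q[:,0]-450,Q[:,1]-45)<60];print("side green zmax",np.percentile(Q[:,2],[50,90,97,100]).round(1),len(Q))
E
```

```text
clock: 10.35
position: [450.5, 44.0, 165.7]
ee_rot: [0.932, -0.362, 0.001, -0.0]
contact_force: [0.4, -0.4, -3.2]
gripper_width: 6.9
grasp_force: 59.3
red [201 276  43  29 925] depth-tool min [ -7.5 -54.8  -6.1] max [  4.7 -37.5   5.4] zworld max 171.2
 axis y: [-56.2 -54.4 -52.6 -50.8 -49.  -47.3 -45.5 -43.7 -41.9 -40.2 -38.4]  x: [-2.4 -2.2 -1.9 -1.9 -1.9 -1.9 -1.7 -1.9 -1.9 -1.7 -1.9]
 tip tool [[ -2.2 -37.3   1.2]]
yel [ 161  260   41   67 1917] depth-tool min [-14.5 -75.1 -11.1] max [ 10.4 -58.    9.3] zworld max 175.8
 centre [[  1.5 -61.7  -8.8]]
tab end n 925 x 20.12 y -6.8 6.7
  z -20 x 20.02 ymid -0.35
  z -10 x 20.01 ymid -0.5
  z 0 x 19.98 ymid -0.48
  z 10 x 21.7 ymid -0.04
body [-16.4 -12.5  20. ] [38.4 17.  50. ]  end x 38.2 top z 20.2
hook rect (array([ -1.9, -90.8]), array([ 24.9, 106.7]), 0.3) y -144.2 -37.4
body top: tool z 17.23 world z 148.46 n 1099
[450.51119126  43.99863064 165.67973863] [ 0.35692253 -0.41570355 -3.19768712] 10.35 [-1.7994e+02 -4.0000e-02 -4.2430e+01]
side green zmax [138.6 149.4 151.  153.1] 381
```

Relative to the bulb, the eye's upper edge is 4.3 mm above its top (3.5 would be ideal) and is centred to 0.1 mm. I advance over the bulb to 4 mm short of the buffer.

```bash
python3 -m handwheel '[[0,-0.01,0.0006,0,0,0,-1],[0,-0.02,0.0006,0,0,0,-1],[0,-0.028,0.0006,0,0,0,-1],[0,-0.034,0.0006,0,0,0,-1],[0,-0.04,0.0006,0,0,0,-1],[0,-0.045,0.0006,0,0,0,-1],[0,-0.05,0.0006,0,0,0,-1],[0,-0.05,0.0006,0,0,0,-1],[0,-0.05,0.0006,0,0,0,-1]]'; python3 - <<'E'
from m import *
s=read_state();im,d=get_image("wrist");np.savez("w4.npz",im=im,d=d,p=s["position"],q=s["ee_rot"]);meas(s,im,d)
print(s["position"],s["contact_force"],s["wrist_torque"].round(2))
c,_=get_image("side");cv2.imwrite("pics/w4.png",np.hstack([im[140:480,140:500],cv2.resize(c[140:260,215:345],(368,340),interpolation=3)]))
E
```

```text
clock: 11.58
position: [483.6, 80.7, 164.3]
ee_rot: [0.932, -0.362, -0.0, 0.0]
contact_force: [0.5, -0.1, -3.4]
gripper_width: 6.8
grasp_force: 59.3Traceback (most recent call last):
  File "<stdin>", line 2, in <module>
  File "m.py", line 9, in meas
    k,l,st,_=cv2.connectedComponentsWithStats(m.astype(np.uint8));i=1+st[1:,4].argmax();m=l==i
                                                                      ~~~~~~~~~~~~~~~^^
ValueError: attempt to get argmax of an empty sequence
```

```bash
python3 - <<'E'
from m import *
z=np.load("w4.npz");s=dict(position=z["p"],ee_rot=z["q"]);im,d=z["im"],z["d"]
c=cam("wrist",s);H=hsv(im);h,sa=H[...,0].astype(int),H[...,1];tl=lambda p:R.from_quat(s["ee_rot"]).inv().apply(p-s["position"])
for n,m in(("red",((h<6)|(h>174))&(sa>150)),("yel",(h>22)&(h<34)&(sa>150))):
    m=m&box(im.shape,150,150,420,400);v,u=np.nonzero(m);
    if len(u):t=tl(pts(c,m,d));print(n,len(u),u.min(),u.max(),v.min(),v.max(),np.percentile(t,[2,98],axis=0).round(1).tolist())
q,_=get_image("side");cv2.imwrite("pics/w4.png",np.hstack([im[140:480,140:500],cv2.resize(q[140:260,215:345],(368,340),interpolation=3)]))
E
```

```text
red 225 339 354 281 298 [[-3.6, 5.1, -4.7], [2.7, 11.5, 0.2]]
yel 1055 281 306 260 313 [[-8.0, -19.1, -11.6], [10.6, -9.4, 5.4]]
```

View pics/w4.png

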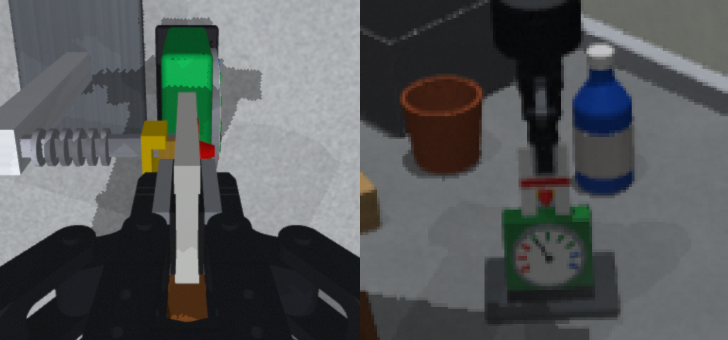

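Threaded: in the left crop the bulb pokes out of the tab at (207,150) with the yellow buffer behind it at (155,145). In the side crop the bulb is seen through the eye at (545,197). The eye is 8.9 mm outward of the seat, so I press the buffer back about 10 mm further.

```bash
python3 -m handwheel '[[0,-0.003,0,0,0,0,-1],[0,-0.006,0,0,0,0,-1],[0,-0.008,0,0,0,0,-1],[0,-0.0095,0,0,0,0,-1],[0,-0.0105,0,0,0,0,-1],[0,-0.0105,0,0,0,0,-1],[0,-0.0105,0,0,0,0,-1]]'; cat >b.py <<'E'
from m import *
s=read_state();im,d=get_image("wrist");c=cam("wrist",s);H=hsv(im);h,sa=H[...,0].astype(int),H[...,1]
Ri=R.from_quat(s["ee_rot"]).inv();tl=lambda p:Ri.apply(p-s["position"])
for n,m in(("red",((h<6)|(h>174))&(sa>150)),("yel",(h>22)&(h<34)&(sa>150))):
    m=m&box(im.shape,150,150,420,400);v,u=np.nonzero(m)
    if len(u):t=tl(pts(c,m,d));print(n,len(u),np.percentile(t,[2,98],axis=0).round(1).tolist())
P=pts(c,box(im.shape,200,100,420,420),d);t=tl(P);k=(abs(t[:,1])<7)&(abs(t[:,0]-20)<3)&(t[:,2]>-20)&(t[:,2]<5);E=t[k]
print("tab end x",np.median(E[:,0]).round(2),"ymid",((np.percentile(E[:,1],2)+np.percentile(E[:,1],98))/2).round(2))
k=(t[:,0]>23)&(t[:,0]<36)&(abs(t[:,1])<9)&(t[:,2]<40)&(t[:,2]>5);print("body top z",np.median(t[k,2]).round(2))
print(s["position"].round(2),"Ftool",Ri.apply(s["contact_force"]).round(2),s["clock"],np.degrees(R.from_quat(s["ee_rot"]).as_rotvec()).round(2))
E
python3 b.py
```

```text
clock: 12.55
position: [490.4, 88.2, 164.2]
ee_rot: [0.932, -0.362, -0.0, 0.0]
contact_force: [-2.6, -4.3, -2.4]
gripper_width: 7.1
grasp_force: 59.3
red 748 [[-4.3, 5.3, -7.0], [4.8, 21.1, 0.5]]
yel 818 [[-7.5, -14.2, -11.7], [10.6, -5.3, 6.0]]
tab end x 20.02 ymid -0.29
body top z 17.31
[490.4   88.25 164.15] Ftool [1.01 4.94 2.37] 12.55 [ 1.6775e+02 -6.5140e+01 -7.0000e-02]
```

The eye is about 1 mm inward of the seat, with the tab front clear of the bulb's back by about 1.3 mm. I push down in steps and feel for the saddle.

```bash
for r in 1; do python3 -m handwheel '[[0,0,0.001,0,0,0,-1],[0,0,0.002,0,0,0,-1],[0,0,0.003,0,0,0,-1],[0,0,0.004,0,0,0,-1],[0,0,0.005,0,0,0,-1],[0,0,0.005,0,0,0,-1],[0,0,0.005,0,0,0,-1]]'; done; python3 b.py
```

```text
clock: 13.48
position: [490.7, 88.4, 159.2]
ee_rot: [0.932, -0.362, -0.0, 0.0]
contact_force: [-2.4, -3.6, -3.2]
gripper_width: 7.0
grasp_force: 59.5
red 712 [[-4.5, 5.6, -11.5], [4.6, 21.4, -4.4]]
yel 798 [[-2.5, -14.2, -16.6], [10.5, -5.5, 1.2]]
tab end x 19.99 ymid -0.28
body top z 17.3
[490.74  88.44 159.23] Ftool [0.61 4.29 3.16] 13.475 [ 1.6778e+02 -6.5150e+01 -2.0000e-02]
```

```bash
python3 -m handwheel '[[0,0,0.0005,0,0,0,-1],[0,0,0.001,0,0,0,-1],[0,0,0.001,0,0,0,-1],[0,0,0.001,0,0,0,-1]]'|grep -E "pos|force"
```

```text
position: [490.9, 88.5, 158.4]
contact_force: [-2.0, -3.3, -0.7]
grasp_force: 59.6
```

```bash
python3 -m handwheel '[[0,0,0.0005,0,0,0,-1],[0,0,0.001,0,0,0,-1],[0,0,0.001,0,0,0,-1],[0,0,0.001,0,0,0,-1]]'|grep -E "pos|force"
```

```text
position: [490.8, 88.5, 157.3]
contact_force: [-2.9, -3.5, -2.4]
grasp_force: 59.6
```

```bash
python3 -m handwheel '[[0,0,0.0005,0,0,0,-1],[0,0,0.001,0,0,0,-1],[0,0,0.001,0,0,0,-1],[0,0,0.001,0,0,0,-1]]'|grep -E "pos|force"
```

```text
position: [490.8, 88.5, 156.3]
contact_force: [-3.2, -3.6, -1.7]
grasp_force: 59.6
```

```bash
python3 -m handwheel '[[0,0,0.0005,0,0,0,-1],[0,0,0.0005,0,0,0,-1],[0,0,0.0005,0,0,0,-1],[0,0,0.0005,0,0,0,-1]]'|grep -E "pos|force"
```

```text
position: [490.8, 88.5, 155.9]
contact_force: [-1.8, -2.9, -2.8]
grasp_force: 59.6
```

```bash
python3 -m handwheel '[[0,0,0.0005,0,0,0,-1],[0,0,0.001,0,0,0,-1],[0,0,0.001,0,0,0,-1],[0,0,0.001,0,0,0,-1]]'|grep -E "pos|force"
```

```text
position: [490.8, 88.5, 154.8]
contact_force: [-3.0, -4.2, -2.7]
grasp_force: 59.6
```

```bash
python3 -m handwheel '[[0,0,0.0005,0,0,0,-1],[0,0,0.0005,0,0,0,-1],[0,0,0.0005,0,0,0,-1],[0,0,0.0005,0,0,0,-1]]'|grep -E "pos|force"
```

```text
position: [490.8, 88.5, 154.4]
contact_force: [-3.6, -4.2, -2.2]
grasp_force: 59.6
```

```bash
python3 -m handwheel '[[0,0,0.0005,0,0,0,-1],[0,0,0.0005,0,0,0,-1],[0,0,0.0005,0,0,0,-1],[0,0,0.0005,0,0,0,-1]]'|grep -E "pos|force"
```

```text
position: [490.8, 88.5, 153.9]
contact_force: [-3.2, -3.3, -2.0]
grasp_force: 59.6
```

```bash
python3 -m handwheel '[[0,0,0.0005,0,0,0,-1],[0,0,0.0005,0,0,0,-1],[0,0,0.0005,0,0,0,-1]]'|grep -E "pos|force"
```

```text
position: [490.9, 88.5, 153.8]
contact_force: [-2.9, -3.6, -0.6]
grasp_force: 59.9
```

```bash
python3 -m handwheel '[[0,0,0.0005,0,0,0,-1],[0,0,0.0005,0,0,0,-1],[0,0,0.0005,0,0,0,-1]]'|grep -E "pos|force"
```

```text
position: [490.9, 88.5, 153.7]
contact_force: [-4.4, -3.1, 2.3]
grasp_force: 60.3
```

```bash
python3 -m handwheel '[[0,0,0.0005,0,0,0,-1],[0,0,0.0005,0,0,0,-1],[0,0,0.0005,0,0,0,-1]]'|grep -E "pos|force"
```

```text
position: [491.0, 88.5, 153.7]
contact_force: [-5.8, -2.7, 4.5]
grasp_force: 60.6
```

The saddle is found at a TCP z of about 153.8, which puts the eye about 1.5 mm below the nominal seat. I press to about 10 N.

```bash
python3 -m handwheel '[[0,0,0.0005,0,0,0,-1],[0,0,0.0007,0,0,0,-1],[0,0,0.0007,0,0,0,-1],[0,0,0.0007,0,0,0,-1]]'|grep -E "pos|force"; python3 b.py
```

```text
position: [491.0, 88.5, 153.7]
contact_force: [-7.0, -3.6, 7.5]
grasp_force: 61.1
red 642 [[-3.4, 5.9, -22.0], [6.0, 21.6, -9.7]]
yel 750 [[0.2, -14.3, -22.1], [10.4, -5.3, -5.1]]
tab end x 19.93 ymid -0.27
body top z 17.31
[491.01  88.52 153.66] Ftool [-2.75  7.36 -7.55] 18.65 [-1.6781e+02  6.5080e+01 -1.0000e-01]
```

```bash
python3 -m handwheel '[[0,0.0005,-0.0004,0,0,0,-1],[0,0.0011,-0.0008,0,0,0,-1],[0,0.0011,-0.0008,0,0,0,-1]]'|grep -E "pos|force"; python3 -m handwheel '[[0,0,0,0,0,0,-0.75],[0,0,0,0,0,0,-0.7],[0,0,0,0,0,0,-0.6],[0,0,0,0,0,0,-0.4],[0,0,0,0,0,0,-0.3],[0,0,0,0,0,0,-0.3]]'; python3 b.py
```

```text
position: [490.9, 88.4, 153.7]
contact_force: [-5.3, -0.2, 5.2]
grasp_force: 60.6
clock: 19.82
position: [490.2, 87.8, 152.5]
ee_rot: [0.932, -0.362, 0.0, -0.0]
contact_force: [0.2, -0.5, 0.5]
gripper_width: 29.8
grasp_force: 0.0
red 710 [[-5.4, 6.1, -23.4], [5.6, 18.7, -11.1]]
yel 1561 [[-13.5, -13.4, -23.3], [10.4, -4.7, -6.2]]
tab end x 20.1 ymid 0.35
body top z 15.95
[490.22  87.78 152.5 ] Ftool [ 0.54  0.25 -0.54] 19.825 [-1.6779e+02  6.5140e+01 -2.0000e-02]
```

Released with zero force and the gauge height unchanged. Retreating straight up.

```bash
python3 -m handwheel '[[0,0,-0.01,0,0,0,-0.3],[0,0,-0.03,0,0,0,-0.3],[0,0,-0.07,0,0,0,-0.3],[0,0,-0.11,0,0,0,-0.3],[0,0,-0.13,0,0,0,-0.3],[0,0,-0.13,0,0,0,-0.3],[0,0,-0.13,0,0,0,-0.3]]'; python3 - <<'E'
from m import *
s=read_state();im,d=get_image("wrist");q,ds=get_image("side")
c=cam("wrist",s);P=pts(c,np.ones(d.shape,bool),d);t=P[(P[:,2]>200)&(P[:,2]<216)&(np.hypot(P[:,0]-490,P[:,1]-89)<50)];print("tab top",len(t),rect(t) if len(t) else 0,t[:,2].mean() if len(t) else 0)
cs=cam("side");H=hsv(q);g=(H[...,0]>50)&(H[...,0]<80)&(H[...,1]>80);Q=pts(cs,g,ds);Q=Q[np.hypot(Q[:,0]-490,Q[:,1]-89)<60];print("green z",Q[:,2].min().round(1),Q[:,2].max().round(1))
cv2.imwrite("pics/end.png",np.hstack([im[140:480,140:500],cv2.resize(q[140:260,215:345],(368,340),interpolation=3)]))
E
```

```text
clock: 20.75
position: [489.4, 87.6, 281.6]
ee_rot: [0.932, -0.362, -0.001, 0.0]
contact_force: [-0.7, -0.8, -0.4]
gripper_width: 30.3
grasp_force: 0.0
tab top 958 (array([488.7,  88.7]), array([ 7.8, 44.4]), 47.8) 208.31156420168927
green z 60.0 145.1
```

View pics/end.png

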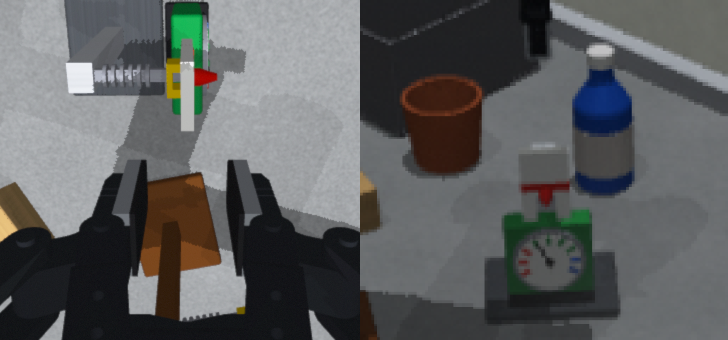

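The gauge hangs upright with the tab at (187,85) clamped between the buffer at (174,78) and the bulb at (205,77), and the dial faces outward. The tab's top at 208.3 mm puts the eye 1.7 mm below the seat, in range. Handing in.

```bash
python3 -c "
from bench import *
print(job_done())"
```

```text
the job is handed in; nothing more can be done
None
```

The green gauge hangs by its eye on the grey stand, dial outward and clamped behind the bulb; I pressed it home with about 10 N, let go, and handed the job in at about 21 s (no verdict was shown).

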